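# Set the gas valve two turns off its closed stop

### The arm

A 6-joint arm with a two-finger parallel gripper is mounted at the origin on the work surface. World frame = base frame: x ahead of the robot, y to its left, z up, the work surface at z = 0. Lengths are in mm, angles in degrees, forces in N, time in s.
With the tool pointing down it reaches from about 350 to 725 mm from the base axis. Payload 4.3 kg.
Tool frame: the origin (TCP) lies on the centre line of the jaws, within the pads' length; the fingertips stand 17 mm ahead of it and the grasp point (between the pads) lies 2 mm behind it; z points along the fingers, y is the line along which they close (so a half turn about z gives the same grasp; the last joint's range is limited). The gripper opens to 85 mm and grips with 20 to 120 N. Pads are 22 mm wide; open, the fingers measure 114 mm over their backs; the gripper's body (76 mm by 85 mm) begins 54 mm behind the grasp point. The pads swing forward as they close: fully open they stand 13 mm farther back than shut.
Start: joints at [70.514, 21.618, 4.641, 73.018, 0, 83.68], TCP at [130.98, 559.921, 226.629] pointing down, gripper open.
Joint ranges: [-156.06, 156.06], [-48.1, 94.91], [-58.44, 69.94], [-101.28, 121.22], [-78.64, 73.56], [-180, 180]. Speed limits (degrees/s): [147.25, 147.25, 180, 180, 180, 180].

### API

Orientations are given as a 3x3 rotation matrix whose columns are the frame's x, y, z axes.
In Python, from bench import monitor, grab_frame, camera_info, manip gives the robot as it stands.
- The arm moves only by the shell command python3 -m crank 'ROWS' [FORCE]. ROWS is JSON, a list that holds one entry, the list of rows, each a list of 7 numbers: the shift along the tool's x, y, z in m, then the turn, a rotation vector about the tool's x, y, z in degrees, then the finger opening in m, from 0 to 0.0854. In form: [[[x, y, z, rx, ry, rz, claw], ...]]. A call has 1 to 20 rows; each row is the pose to reach, as a shift and turn from the pose commanded when the call began, along the tool's axes at that moment; what a row does not reach only later rows make up. A row lasts 1/10 s, in which the tool goes at most 50 mm and 8.59 degrees, less where a joint would pass 70% of its speed; a pose out of reach is approached as far as the arm can. A call with a gripper value outside its range is refused whole. The fingers move at their own pace and stop on an object; FORCE is the grip in N (left out, the last holds). Time passes only in rows, so rows that repeat a pose let the fingers close. It gives the time, the measured TCP pose, the force, the opening and the grip force at its end, in the units of the state.
- monitor.observe(): the state, without advancing time (a new reading comes with each control period).
- grab_frame(name): name is "scene" or "top" or "wrist"; returns (picture, depth): 420x560x3 uint8, blue, green, red; 420x560 float32, mm along the optical axis (not along the pixel's ray), 0 where there is no reading.
- camera_info(name): a dict with "camera_matrix" (3x3 intrinsics, pixels), "dist" ([k1, k2, p1, p2, k3] as OpenCV has them; the pictures are not rectified), "R" (3x3) and "t" (3): a world point X has camera coordinates R X + t. Camera axes: x right, y down, z forward; pixel columns grow to the right and rows downward; lengths in mm; the calibration is good to about 2 mm. A picture is of the moment at which its call begins: read the wrist's pose just before it. camera_info takes no time and is no camera call; for the wrist camera it gives the pose at the moment of the call.
- manip.sign_off(): hands the job in; it is judged then, once.
The state is a dict: "clock": time; "q": joint angles; "dq": joint speeds; "joint_efforts": joint torques, N m; "ee_pos": TCP position; "orientation": TCP orientation; "force": force on the tool from outside, world axes, zero at the start; "ft_torque": the same for the moment, N m; "finger_gap": finger opening in mm; "finger_force": force on a finger pad.
Only numpy, scipy, OpenCV 4.12 (cv2) and the standard library are available. Lean on these libraries where they do the work, as an engineer would, in place of code of your own. Each camera call takes 0.05 s, during which the arm holds its last target. There are 200 camera calls.

### The job

Two gas valves stand on the lab bench; work the one whose handwheel carries an upright crank handle. Crank it clockwise (seen from above) until it is shut against its stop, then back it off exactly two full turns counter-clockwise and finish there still gripping the crank handle, so that it cannot wander. Leave the plain handwheel as it is set and the other things on the bench where they stand.

Things in the scene. Friction and masses are not known exactly. Their poses are not given: they have to be found in the camera images.
- valve (a joint): Turn of the crank valve's handwheel, rad: 0 = shut against its stop, growing as the wheel turns counter-clockwise seen from above (opening), 2 pi to the turn; it starts half a turn to 1.7 turns open; far stop at 22. The wheel does not rise. Light steady friction (about 1.5 to 2 N at the crank handle); it stays where it is left.
- valve_axis (a point): Point on the vertical axis of the crank valve's wheel, at the height of the middle of the crank handle (about 140 mm above the bench). It does not turn with the wheel; its axes are the stand's, z up.
- valve_stand: The crank valve: a fixed brass body with copper pipe stubs on a dark steel base plate 110 x 130 mm; its dark steel three-spoke wheel is 102 mm across, 12 mm thick rim, rim top 116 mm above the bench; nothing rises above the rim but the crank handle. Origin under its centre, on the wheel's axis, z up; with the valve shut (0) the crank handle stands on its +x side.
- handle_mid (a point): Middle (half-way up) of the crank handle: an upright black round grip, 20 mm diameter, 45 mm tall (118 to 163 mm above the bench), standing on the rim 45 mm from the wheel's axis. It spins freely on its own pin, so a gripper holding it from above need not turn as it goes round. z up.
- handle: The same crank handle; origin at the centre of its underside, z up, 45 mm tall. It spins freely about its own z.
- plain_rim (a point): Point on the rim of the other valve's handwheel, 45 mm from its axis, 110 mm above the bench. That valve and wheel look the same and have the same sizes but no crank handle; it is not to be turned.
- dish: Bystander: small clear petri dish, 60 mm across, 14 mm high, origin under its centre.
- vial: Bystander: amber glass vial with a white cap, 26 mm across, 50 mm high, standing between the two valves; origin under its centre.
- spanner: Bystander: steel spanner 150 mm long lying flat along its x; origin under its middle.
- reagent: Bystander: reagent bottle, 70 mm across, 140 mm high, beyond the valves; origin under its centre.
- tip_box: Bystander: pipette tip box 122 x 87 x 61 mm, beyond the valves; origin under its centre.
- tube_rack: Bystander: orange tube rack 100 x 200 mm with capped tubes, 122 mm high; origin under its centre.
- wash: Bystander: white squeeze bottle with red cap, 64 mm across, 130 mm high; origin under its centre.
Not all that is in view belongs to the job. Leave any green look-alike of the valve_stand alone.

How it is judged (in metres and radians):
On the way:
1. the crank valve is shut against its stop (value of joint valve below 0.06 rad), for 0.2 s.
At the end, for the whole second after the job is handed in: Crank valve still, two full turns (12.57 rad, within 0.25) open from its stop, its handle gripped in the fingers (over 2 N, its middle within 30 mm, and 12 mm sideways, of the grasp point); plain wheel's rim within 12 mm and every bystander within 30 mm of where it started (value of joint valve between 12.316 and 12.816 rad and velocity of joint valve between -0.05 and 0.05 rad/s and contact force between the fingers and handle above 2 N and distance between the grasp point and handle_mid below 0.03 m and horizontal distance between the grasp point and handle_mid below 0.012 m and distance of plain_rim from where it was at the start of the episode below 0.012 m and distance of each of dish, vial, spanner, reagent, tip_box, tube_rack, wash from where it was at the start of the episode below 0.03 m); the arm keeps its last pose, push and grip.
It fails at once if the plain handwheel is turned (distance of plain_rim from where it was at the start of the episode above 0.012 m).
It fails at once if a bystander on the bench is displaced (distance of any of dish, vial, spanner, reagent, tip_box, tube_rack, wash from where it was at the start of the episode above 0.03 m).
It also fails if it takes over 64 s, if anything falls off the work surface, if the arm or the gripper's body presses on something with over 40 N, if the wrist force passes 120 N, or if a joint passes its speed limit or range.

## Working session

There is one attempt and no reset: what is moved stays moved. The work goes in short steps, Python scripts to look and compute and a shell command to move; the robot and the scene stay as the last step left them, time stands still between calls to the robot, and variables do not carry over. Pictures are saved under pics/ and viewed, at most 10 in all, crops included, and the job is handed in when it is done.

```bash
mkdir -p pics; ls; python3 - <<'E'
from bench import monitor, grab_frame, camera_info
import cv2,numpy as np
s=monitor.observe();print(s['clock'],s['ee_pos'],np.round(s['orientation'],3),s['finger_gap'])
for n in("scene","top"):
    p,d=grab_frame(n);cv2.imwrite(f'pics/{n}0.png',p);np.save(f'pics/{n}0.npy',d)
    c=camera_info(n);print(n,{k:np.round(v,3).tolist() for k,v in c.items() if k in('camera_matrix','dist','R','t')})
E
```

```text
pics
0.0 [130.74011624 559.26245799 225.65547388] [[-0.974  0.228 -0.001]
 [ 0.228  0.974 -0.002]
 [ 0.    -0.002 -1.   ]] 85.3853456572395
scene {'camera_matrix': [[418.741, 0.0, 278.56], [0.0, 418.741, 214.128], [0.0, 0.0, 1.0]], 'dist': [-0.033, 0.0, 0.0, 0.0, 0.0], 'R': [[-0.335, 0.942, 0.018], [0.589, 0.225, -0.776], [-0.735, -0.25, -0.63]], 't': [187.316, -279.527, 1840.429]}
top {'camera_matrix': [[480.91, 0.0, 282.916], [0.0, 480.91, 210.825], [0.0, 0.0, 1.0]], 'dist': [-0.096, 0.0, 0.0, 0.0, 0.0], 'R': [[-0.009, -1.0, -0.006], [-0.978, 0.01, -0.208], [0.208, 0.004, -0.978]], 't': [-13.316, 609.038, 1191.668]}
```

View pics/scene0.png

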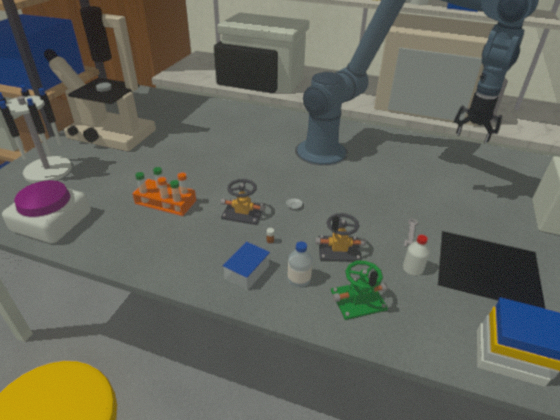

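View pics/top0.png

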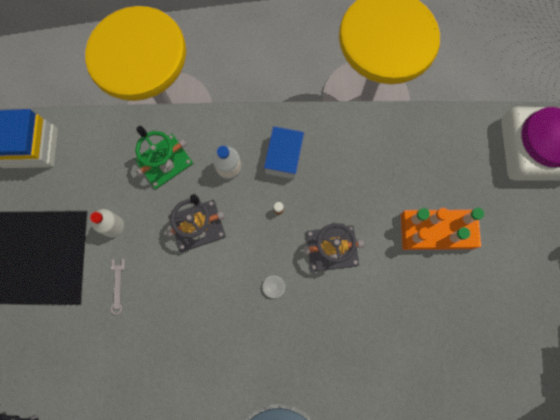

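The scene view shows the dark crank valve at (340,235) with a black handle at (335,222). The plain wheel is at (242,190) and the green look-alike at (362,285).
In the top view the candidates are:
- dark wheel with a black handle at (195,200), valve centre about (195,225): chosen
- plain dark wheel (334,247): no handle
- green look-alike (155,155), handle (142,132): leave alone

Next is a close crop with measurement.

```bash
cat > h.py <<'E'
import numpy as np,cv2
from bench import camera_info
def ray(cam,uv,z,c=None):
    c=c or camera_info(cam);K=np.array(c['camera_matrix']);R=np.array(c['R']);t=np.array(c['t']).ravel()
    p=cv2.undistortPoints(np.array(uv,float).reshape(-1,1,2),K,np.array(c['dist']))[:,0]
    d=np.c_[p,np.ones(len(p))]@R; C=-R.T@t
    return C+d*((z-C[2])/d[:,2])[:,None]
def cloud(cam,depth,box,c=None):
    c=c or camera_info(cam);u0,v0,u1,v1=box
    uu,vv=np.meshgrid(range(u0,u1),range(v0,v1));K=np.array(c['camera_matrix']);R=np.array(c['R']);t=np.array(c['t']).ravel()
    uv=np.c_[uu.ravel(),vv.ravel()].astype(float);p=cv2.undistortPoints(uv.reshape(-1,1,2),K,np.array(c['dist']))[:,0]
    z=depth[v0:v1,u0:u1].ravel();return ((np.c_[p,np.ones(len(p))]*z[:,None]-t)@R),uv,z
E
python3 - <<'E'
import cv2,numpy as np
from h import *
p=cv2.imread('pics/top0.png');q=cv2.imread('pics/scene0.png')
a=cv2.resize(p[180:260,150:240],None,fx=6,fy=6,interpolation=2)[:,:400+140];b=cv2.resize(q[200:270,300:385],None,fx=3,fy=3,interpolation=2)
b=cv2.copyMakeBorder(b,0,a.shape[0]-b.shape[0],0,0,0);cv2.imwrite('pics/crop0.png',np.hstack([a,b]))
d=np.load('pics/top0.npy');P,uv,z=cloud('top',d,(150,180,240,262))
m=(P[:,2]>95)&(P[:,2]<122)
def fit(X):
    A=np.c_[2*X[:,:2],np.ones(len(X))];s=np.linalg.lstsq(A,(X[:,:2]**2).sum(1),rcond=None)[0];return s[:2],np.sqrt(s[2]+s[0]**2+s[1]**2)
m=(P[:,2]>104)&(P[:,2]<124);X=P[m]
c=cv2.minEnclosingCircle(X[:,:2].astype(np.float32));print(m.sum(),c,X.mean(0))
for _ in range(4):
    r=np.hypot(*(X[:,:2]-c[0]).T);k=(r>38)&(r<56);c=fit(X[k]);print(c,k.sum())
h=(P[:,2]>135)&(P[:,2]<180);print('handle',h.sum(),P[h].mean(0),P[h].min(0),P[h].max(0),uv[h].mean(0))
# dark pixels of handle in top and scene
for n,box,im in(('top',(180,188,212,212),p),('scene',(325,210,350,235),q)):
    u0,v0,u1,v1=box;g=im[v0:v1,u0:u1].max(2);vv,uu=np.nonzero(g<40);print(n,len(uu),uu.mean()+u0,vv.mean()+v0)
E
```

```text
672 ((584.0426025390625, 215.45037841796875), 51.06111526489258) [580.49145957 215.15053406 115.14117414]
(array([583.05930066, 214.66048199]), np.float64(44.56299653187124)) 478
(array([582.80429355, 214.47057447]), np.float64(44.438724072361076)) 488
(array([582.75752578, 214.42328253]), np.float64(44.46239194015476)) 486
(array([582.75752578, 214.42328253]), np.float64(44.46239194015476)) 486
handle 71 [623.18592311 196.03207637 157.01518419] [615.5471978  188.09548867 135.02492918] [633.09201163 206.20400864 167.57875102] [194.28169014 198.05633803]
top 47 194.08510638297872 199.68085106382978
scene 1 335.0 224.0
```

View pics/crop0.png

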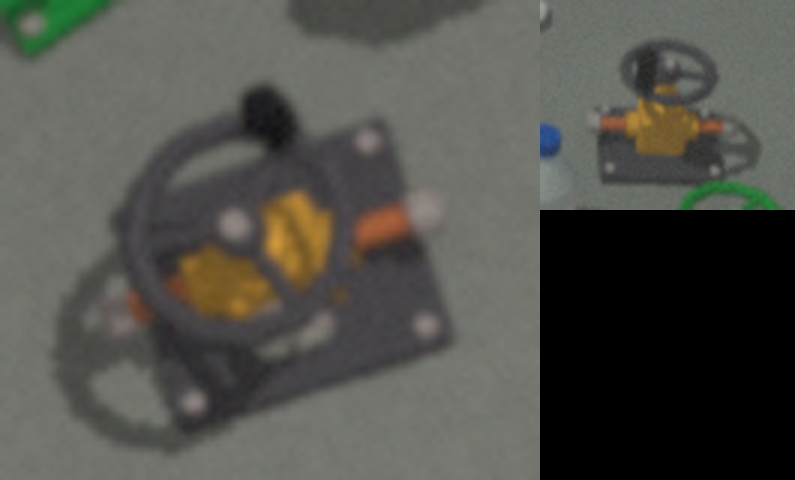

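The crop confirms the choice: dark wheel, brass body, black upright handle at crop pixel (268,115), no green. The axis is at about (583,215) and the handle at about (624,196). I'll move above the handle and square the tool to the world axes.

```bash
python3 -m crank '[[[-0.02,-0.008,0,0,0,0,0.0854],[-0.06,-0.025,0,0,0,-2,0.0854],[-0.10,-0.042,0,0,0,-4,0.0854],[-0.14,-0.06,0,0,0,-6,0.0854],[-0.18,-0.077,0,0,0,-8,0.0854],[-0.22,-0.094,0,0,0,-10,0.0854],[-0.26,-0.111,0,0,0,-12,0.0854],[-0.30,-0.128,0,0,0,-13.2,0.0854],[-0.34,-0.145,0,0,0,-13.2,0.0854],[-0.38,-0.163,0,0,0,-13.2,0.0854],[-0.42,-0.18,0,0,0,-13.2,0.0854],[-0.46,-0.197,0,0,0,-13.2,0.0854],[-0.50,-0.214,0,0,0,-13.2,0.0854],[-0.53,-0.227,0,0,0,-13.2,0.0854],[-0.55,-0.236,0,0,0,-13.2,0.0854],[-0.56,-0.24,0,0,0,-13.2,0.0854],[-0.563,-0.241,0,0,0,-13.2,0.0854],[-0.563,-0.241,0,0,0,-13.2,0.0854]]]' 40
python3 - <<'E'
from bench import monitor, grab_frame, camera_info
import cv2,numpy as np
from h import *
s=monitor.observe();print(s['clock'],s['ee_pos'],np.round(s['orientation'],3),s['q'])
c=camera_info('wrist');p,d=grab_frame('wrist');cv2.imwrite('pics/w1.png',p)
P,uv,z=cloud('wrist',d,(0,0,560,420),c)
h=(z>0)&(P[:,2]>150)&(P[:,2]<175)&(np.hypot(P[:,0]-624,P[:,1]-196)<25)
X=P[h];print(len(X),X.mean(0),X.min(0),X.max(0),uv[h].mean(0))
h=(z>0)&(P[:,2]>104)&(P[:,2]<122);h&=np.hypot(P[:,0]-583,P[:,1]-215)<56
print(h.sum(),P[h].min(0),P[h].max(0))
E
```

```text
clock: 1.9
ee_pos: [623.8, 197.4, 226.3]
orientation: [[-1.0, -0.001, -0.001], [-0.001, 1.0, 0.0], [0.001, 0.0, -1.0]]
force: [0.6, -0.5, -1.2]
finger_gap: 85.4
finger_force: 0.0
1.9 [623.7986068  197.40758674 226.32204644] [[-1.    -0.001 -0.001]
 [-0.001  1.     0.   ]
 [ 0.001  0.    -1.   ]] [1.19962236e+01 3.16501731e+01 2.03679685e+01 7.87652851e+01
 2.57332928e-02 1.19433088e+01]
557 [623.1393488  200.36235439 159.73864843] [615.10596341 190.91524877 150.009893  ] [633.89121866 209.95713874 163.37027948] [278.51885099 217.16876122]
5946 [533.675402   167.41154935 104.60779334] [633.20068109 267.74116273 121.99911214]
```

View pics/w1.png

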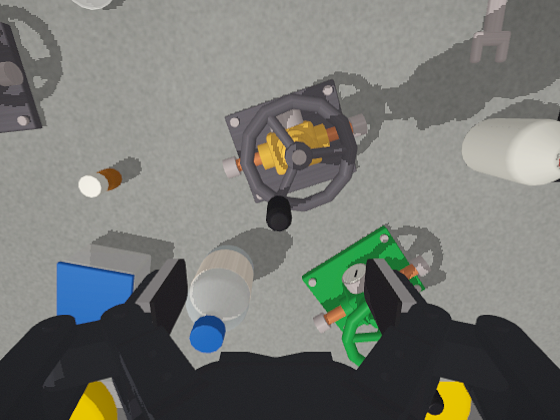

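The wrist view shows the handle at (279,213), wheel centre (299,155), with the reagent cap at (207,335) and the green valve nearby. I'll check clearances before going down.

```bash
python3 - <<'E'
from bench import grab_frame, camera_info
from h import *
c=camera_info('wrist');p,d=grab_frame('wrist')
for n,b in(('reagent',(185,240,255,355)),('green',(300,225,430,370))):
    P,uv,z=cloud('wrist',d,b,c);h=(z>0)&(P[:,2]>60)&(P[:,2]<175);
    if n=='green':h&=P[:,0]>660
    X=P[h];print(n,np.percentile(X,[1,50,99],axis=0).round())
print(ray('top',[[224,152],[142,132]],[140,163][0]))
E
```

```text
reagent [[715. 105.  62.]
 [736. 138. 102.]
 [765. 167. 140.]]
green [[731. 268.  64.]
 [769. 282. 113.]
 [801. 311. 116.]]
[[746.12474701 127.62892584 140.        ]
 [803.8781457  340.87679935 140.        ]]
```

```bash
python3 -m crank '[[[0,0.001,0.01,0,0,0,0.0854],[-0.0005,0.002,0.03,0,0,0,0.0854],[-0.0005,0.002,0.05,0,0,0,0.0854],[-0.0005,0.002,0.065,0,0,0,0.07],[-0.0005,0.002,0.075,0,0,0,0.06],[-0.0005,0.002,0.082,0,0,0,0.05],[-0.0005,0.002,0.082,0,0,0,0.04],[-0.0005,0.002,0.082,0,0,0,0.03],[-0.0005,0.002,0.082,0,0,0,0.01],[-0.0005,0.002,0.082,0,0,0,0.01],[-0.0005,0.002,0.082,0,0,0,0.01],[-0.0005,0.002,0.082,0,0,0,0.01],[-0.0005,0.002,0.082,0,0,0,0.01]]]' 40
```

```text
clock: 3.3
ee_pos: [625.4, 199.3, 145.8]
orientation: [[-1.0, -0.001, 0.002], [-0.001, 1.0, 0.001], [-0.002, 0.001, -1.0]]
force: [-1.6, 1.2, 6.2]
finger_gap: 17.2
finger_force: 39.4
```

```bash
cat > tab.py <<'E'
import numpy as np,sys
a,b,n=map(float,sys.argv[1:4]);ref=float(sys.argv[4]) if len(sys.argv)>4 else a
f=np.radians(np.linspace(a,b,int(n)+1)[1:]);r=np.radians(ref)
print(', '.join('[%.4f,%.4f]'%(-.045*(np.cos(t)-np.cos(r)),.045*(np.sin(t)-np.sin(r))) for t in f))
E
python3 tab.py -22.5 -172.5 15; python3 tab.py -172.5 -322.5 15
```

```text
[0.0036,-0.0070], [0.0084,-0.0132], [0.0142,-0.0185], [0.0208,-0.0227], [0.0280,-0.0257], [0.0357,-0.0274], [0.0435,-0.0277], [0.0513,-0.0267], [0.0588,-0.0244], [0.0658,-0.0207], [0.0720,-0.0160], [0.0773,-0.0102], [0.0815,-0.0036], [0.0845,0.0037], [0.0862,0.0113]
[0.0003,0.0078], [-0.0007,0.0156], [-0.0030,0.0231], [-0.0067,0.0301], [-0.0114,0.0363], [-0.0172,0.0416], [-0.0238,0.0458], [-0.0311,0.0488], [-0.0387,0.0505], [-0.0466,0.0508], [-0.0544,0.0498], [-0.0618,0.0474], [-0.0688,0.0438], [-0.0750,0.0391], [-0.0803,0.0333]
```

```bash
python3 -m crank '[[[0.0036,-0.0070,0,0,0,0,0.01],[0.0084,-0.0132,0,0,0,0,0.01],[0.0142,-0.0185,0,0,0,0,0.01],[0.0208,-0.0227,0,0,0,0,0.01],[0.0280,-0.0257,0,0,0,0,0.01],[0.0357,-0.0274,0,0,0,0,0.01],[0.0435,-0.0277,0,0,0,0,0.01],[0.0513,-0.0267,0,0,0,0,0.01],[0.0588,-0.0244,0,0,0,0,0.01],[0.0658,-0.0207,0,0,0,0,0.01],[0.0720,-0.0160,0,0,0,0,0.01],[0.0773,-0.0102,0,0,0,0,0.01],[0.0815,-0.0036,0,0,0,0,0.01],[0.0845,0.0037,0,0,0,0,0.01],[0.0862,0.0113,0,0,0,0,0.01],[0.0862,0.0113,0,0,0,0,0.01]]]'
```

```text
clock: 4.9
ee_pos: [539.1, 210.5, 145.7]
orientation: [[-1.0, -0.001, 0.003], [-0.001, 1.0, -0.001], [-0.003, -0.001, -1.0]]
force: [0.0, 1.7, 7.3]
finger_gap: 17.5
finger_force: 39.6
```

```bash
python3 -m crank '[[[0.0003,0.0078,0,0,0,0,0.01],[-0.0007,0.0156,0,0,0,0,0.01],[-0.0030,0.0231,0,0,0,0,0.01],[-0.0067,0.0301,0,0,0,0,0.01],[-0.0114,0.0363,0,0,0,0,0.01],[-0.0172,0.0416,0,0,0,0,0.01],[-0.0238,0.0458,0,0,0,0,0.01],[-0.0311,0.0488,0,0,0,0,0.01],[-0.0387,0.0505,0,0,0,0,0.01],[-0.0466,0.0508,0,0,0,0,0.01],[-0.0544,0.0498,0,0,0,0,0.01],[-0.0618,0.0474,0,0,0,0,0.01],[-0.0688,0.0438,0,0,0,0,0.01],[-0.0750,0.0391,0,0,0,0,0.01],[-0.0803,0.0333,0,0,0,0,0.01],[-0.0803,0.0333,0,0,0,0,0.01]]]'; python3 tab.py -322.5 -337.5 4;python3 tab.py -337.5 -349.5 4;python3 tab.py -337.5 -487.5 15
```

```text
clock: 6.5
ee_pos: [620.3, 242.9, 145.7]
orientation: [[-1.0, 0.0, 0.003], [0.0, 1.0, -0.0], [-0.003, -0.0, -1.0]]
force: [2.4, 0.2, 7.1]
finger_gap: 17.4
finger_force: 39.5
[-0.0017,-0.0024], [-0.0033,-0.0049], [-0.0047,-0.0075], [-0.0059,-0.0102]
[-0.0008,-0.0022], [-0.0016,-0.0044], [-0.0022,-0.0067], [-0.0027,-0.0090]
[-0.0024,-0.0075], [-0.0034,-0.0153], [-0.0030,-0.0231], [-0.0013,-0.0308], [0.0017,-0.0380], [0.0059,-0.0446], [0.0112,-0.0504], [0.0174,-0.0552], [0.0244,-0.0588], [0.0318,-0.0612], [0.0396,-0.0622], [0.0474,-0.0618], [0.0551,-0.0601], [0.0624,-0.0571], [0.0690,-0.0529]
```

Now creep through the first possible stop, at a world angle of about 17°.

```bash
python3 -m crank '[[[-0.0017,-0.0024,0,0,0,0,0.01],[-0.0033,-0.0049,0,0,0,0,0.01],[-0.0047,-0.0075,0,0,0,0,0.01],[-0.0059,-0.0102,0,0,0,0,0.01],[-0.0059,-0.0102,0,0,0,0,0.01]]]'; python3 -m crank '[[[-0.0008,-0.0022,0,0,0,0,0.01],[-0.0016,-0.0044,0,0,0,0,0.01],[-0.0022,-0.0067,0,0,0,0,0.01],[-0.0022,-0.0067,0,0,0,0,0.01]]]'
```

```text
clock: 7.0
ee_pos: [625.6, 233.2, 145.7]
orientation: [[-1.0, -0.0, 0.003], [-0.0, 1.0, 0.0], [-0.003, 0.0, -1.0]]
force: [1.6, 1.6, 7.3]
finger_gap: 17.4
finger_force: 39.5
clock: 7.4
ee_pos: [626.6, 230.4, 145.8]
orientation: [[-1.0, -0.003, 0.0], [-0.003, 1.0, 0.008], [-0.0, 0.008, -1.0]]
force: [-0.9, 10.5, 5.5]
finger_gap: 17.5
finger_force: 39.6
```

The stop is at about 18°, matching the stand's +x. I'll press slightly harder and hold.

```bash
python3 -m crank '[[[-0.0005,-0.0020,0,0,0,0,0.01],[-0.0008,-0.0040,0,0,0,0,0.01],[-0.0008,-0.0040,0,0,0,0,0.01],[-0.0008,-0.0040,0,0,0,0,0.01],[-0.0008,-0.0040,0,0,0,0,0.01],[-0.0008,-0.0040,0,0,0,0,0.01]]]'
python3 - <<'E'
from bench import monitor, grab_frame, camera_info
import cv2,numpy as np
from h import *
print(monitor.observe()['ee_pos'])
c=camera_info('wrist');p,d=grab_frame('wrist');cv2.imwrite('pics/w2.png',p)
E
```

```text
clock: 8.0
ee_pos: [626.6, 230.0, 145.8]
orientation: [[-1.0, -0.005, -0.001], [-0.005, 1.0, 0.014], [0.0, 0.014, -1.0]]
force: [-3.4, 18.5, 6.1]
finger_gap: 17.6
finger_force: 39.7
[626.649534   229.97187439 145.75507195]
```

View pics/w2.png

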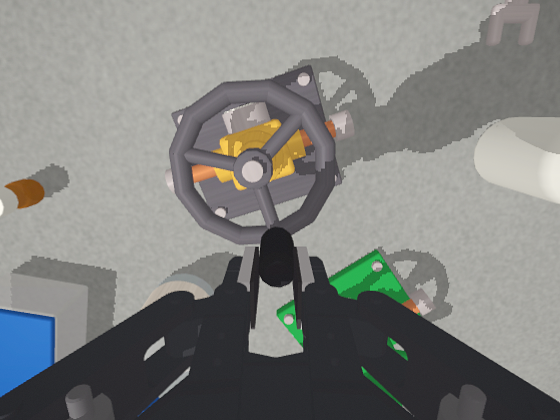

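The picture shows the handle at (277,255) squarely in the fingers and the wheel hard against its stop. Now I'll take the load off and back off four half turns.

```bash
python3 -m crank '[[[0.0008,0.0035,0,0,0,0,0.01],[0.0017,0.0073,0,0,0,0,0.01],[0.0017,0.0073,0,0,0,0,0.01]]]'; python3 tab.py 18 198 15
```

```text
clock: 8.35
ee_pos: [626.5, 230.8, 145.7]
orientation: [[-1.0, -0.002, 0.002], [-0.002, 1.0, 0.0], [-0.002, 0.0, -1.0]]
force: [0.5, 2.2, 6.8]
finger_gap: 17.6
finger_force: 39.8
[0.0038,0.0086], [0.0094,0.0162], [0.0163,0.0225], [0.0245,0.0272], [0.0334,0.0301], [0.0428,0.0311], [0.0522,0.0301], [0.0611,0.0272], [0.0692,0.0225], [0.0762,0.0162], [0.0818,0.0086], [0.0856,0.0000], [0.0876,-0.0092], [0.0876,-0.0186], [0.0856,-0.0278]
```

```bash
python3 -m crank '[[[0.0038,0.0086,0,0,0,0,0.01],[0.0094,0.0162,0,0,0,0,0.01],[0.0163,0.0225,0,0,0,0,0.01],[0.0245,0.0272,0,0,0,0,0.01],[0.0334,0.0301,0,0,0,0,0.01],[0.0428,0.0311,0,0,0,0,0.01],[0.0522,0.0301,0,0,0,0,0.01],[0.0611,0.0272,0,0,0,0,0.01],[0.0692,0.0225,0,0,0,0,0.01],[0.0762,0.0162,0,0,0,0,0.01],[0.0818,0.0086,0,0,0,0,0.01],[0.0856,0,0,0,0,0,0.01],[0.0876,-0.0092,0,0,0,0,0.01],[0.0876,-0.0186,0,0,0,0,0.01],[0.0856,-0.0278,0,0,0,0,0.01],[0.0856,-0.0278,0,0,0,0,0.01]]]'; python3 -m crank '[[[-0.0038,-0.0086,0,0,0,0,0.01],[-0.0094,-0.0162,0,0,0,0,0.01],[-0.0163,-0.0225,0,0,0,0,0.01],[-0.0245,-0.0272,0,0,0,0,0.01],[-0.0334,-0.0301,0,0,0,0,0.01],[-0.0428,-0.0311,0,0,0,0,0.01],[-0.0522,-0.0301,0,0,0,0,0.01],[-0.0611,-0.0272,0,0,0,0,0.01],[-0.0692,-0.0225,0,0,0,0,0.01],[-0.0762,-0.0162,0,0,0,0,0.01],[-0.0818,-0.0086,0,0,0,0,0.01],[-0.0856,0,0,0,0,0,0.01],[-0.0876,0.0092,0,0,0,0,0.01],[-0.0876,0.0186,0,0,0,0,0.01],[-0.0856,0.0278,0,0,0,0,0.01],[-0.0856,0.0278,0,0,0,0,0.01]]]'
```

```text
clock: 9.95
ee_pos: [541.6, 200.9, 145.7]
orientation: [[-1.0, 0.001, 0.003], [0.001, 1.0, -0.001], [-0.003, -0.001, -1.0]]
force: [1.4, -0.6, 6.7]
finger_gap: 17.6
finger_force: 39.8
clock: 11.55
ee_pos: [626.6, 230.5, 145.7]
orientation: [[-1.0, -0.001, 0.002], [-0.001, 1.0, -0.0], [-0.002, -0.0, -1.0]]
force: [0.5, 2.1, 6.7]
finger_gap: 17.5
finger_force: 39.9
```

One full turn is done and the handle is back at the same point. Second turn:

```bash
python3 -m crank '[[[0.0038,0.0086,0,0,0,0,0.01],[0.0094,0.0162,0,0,0,0,0.01],[0.0163,0.0225,0,0,0,0,0.01],[0.0245,0.0272,0,0,0,0,0.01],[0.0334,0.0301,0,0,0,0,0.01],[0.0428,0.0311,0,0,0,0,0.01],[0.0522,0.0301,0,0,0,0,0.01],[0.0611,0.0272,0,0,0,0,0.01],[0.0692,0.0225,0,0,0,0,0.01],[0.0762,0.0162,0,0,0,0,0.01],[0.0818,0.0086,0,0,0,0,0.01],[0.0856,0,0,0,0,0,0.01],[0.0876,-0.0092,0,0,0,0,0.01],[0.0876,-0.0186,0,0,0,0,0.01],[0.0856,-0.0278,0,0,0,0,0.01],[0.0856,-0.0278,0,0,0,0,0.01]]]'; python3 -m crank '[[[-0.0038,-0.0086,0,0,0,0,0.01],[-0.0094,-0.0162,0,0,0,0,0.01],[-0.0163,-0.0225,0,0,0,0,0.01],[-0.0245,-0.0272,0,0,0,0,0.01],[-0.0334,-0.0301,0,0,0,0,0.01],[-0.0428,-0.0311,0,0,0,0,0.01],[-0.0522,-0.0301,0,0,0,0,0.01],[-0.0611,-0.0272,0,0,0,0,0.01],[-0.0692,-0.0225,0,0,0,0,0.01],[-0.0762,-0.0162,0,0,0,0,0.01],[-0.0818,-0.0086,0,0,0,0,0.01],[-0.0856,0,0,0,0,0,0.01],[-0.0876,0.0092,0,0,0,0,0.01],[-0.0876,0.0186,0,0,0,0,0.01],[-0.0856,0.0278,0,0,0,0,0.01],[-0.0856,0.0278,0,0,0,0,0.01],[-0.0856,0.0278,0,0,0,0,0.01],[-0.0856,0.0278,0,0,0,0,0.01],[-0.0856,0.0278,0,0,0,0,0.01]]]'
python3 - <<'E'
from bench import grab_frame
import cv2
p,d=grab_frame('wrist');cv2.imwrite('pics/w3.png',p)
E
```

```text
clock: 13.15
ee_pos: [541.6, 200.9, 145.7]
orientation: [[-1.0, 0.001, 0.003], [0.001, 1.0, -0.001], [-0.003, -0.001, -1.0]]
force: [1.8, -1.6, 7.2]
finger_gap: 17.2
finger_force: 39.8
clock: 15.05
ee_pos: [626.6, 230.3, 145.7]
orientation: [[-1.0, -0.001, 0.002], [-0.001, 1.0, 0.001], [-0.002, 0.001, -1.0]]
force: [0.3, 1.9, 6.6]
finger_gap: 17.1
finger_force: 39.8
```

View pics/w3.png

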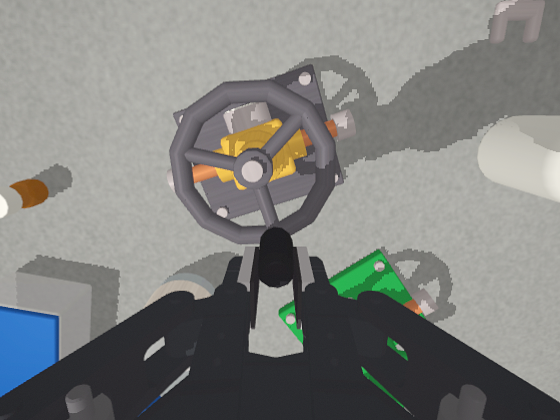

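The picture matches the one at the stop: wheel and spokes in the same place, handle at (277,255) held in the fingers. Two full turns are done and the bystanders are undisturbed.

```bash
python3 -c "
from bench import manip
print(manip.sign_off())"
```

```text
the job is handed in; nothing more can be done
None
```

I shut the crank valve against its stop, backed it off two full turns counter-clockwise and handed the job in at about 15 s with the crank handle still gripped at about 40 N; no verdict came back.

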